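# Clamp a laser module in its pin nest

### The arm

A 6-joint arm with a two-finger parallel gripper is mounted at the origin on the work surface. World frame = base frame: x ahead of the robot, y to its left, z up, the work surface at z = 0. Lengths are in m, angles in rad, forces in N, time in s.
With the tool pointing down it reaches from about 0.3 to 0.85 m from the base axis. Payload 5.4 kg.
Tool frame: the origin (TCP) lies at the very end of the fingers, on their centre line; the grasp point (between the pads) lies 19 mm behind it; z points along the fingers, y is the line along which they close (so a half turn about z gives the same grasp; the last joint's range is limited). The gripper opens to 85 mm and grips with 20 to 120 N. Pads are 22 mm wide; open, the fingers measure 114 mm over their backs; the gripper's body (76 mm by 85 mm) begins 54 mm behind the grasp point. The pads swing forward as they close: fully open they stand 13 mm farther back than shut.
Start: joints at [0.976, 0.158, 1.597, -0, 1.386, -0.21], TCP at [0.216, 0.533, 0.231] pointing down, gripper open.
Joint ranges: [-2.91, 2.91], [-0.94, 2.29], [0.18, 2.7], [-1.29, 4.43], [0.17, 2.64], [-3, 3]. Speed limits (rad/s): [2.57, 2.57, 3.14, 3.14, 3.14, 3.14].

### API

Orientations are given as a unit quaternion [w, x, y, z].
In Python, from workcell import observe, capture, bot, search_frame, trace, mark_of gives the robot as it stands. The module is installed in compiled form; this text tells all that it offers.
- The arm moves only by the tool move_arm, never from a script. Its argument "targets" is one flat list of numbers, 7 for each row, row after row: the shift along the tool's x, y, z in cm, then the turn, a rotation vector about the tool's x, y, z in degrees, then the finger opening in cm, from 0 to 8.54. In form: [tx, ty, tz, ax, ay, az, gripper, tx, ty, tz, ax, ay, az, gripper, ...]. A call has 1 to 8 rows; each row is the pose to reach, as a shift and turn from the pose commanded when the call began, along the tool's axes at that moment; what a row does not reach only later rows make up. A row lasts 1/12 s, in which the tool goes at most 41.7 mm and 7.16 degrees, less where a joint would pass 70% of its speed; a pose out of reach is approached as far as the arm can. A call with a gripper value outside its range is refused whole. The fingers move at their own pace and stop on an object; "newtons" is the grip in N (left out, the last holds). Time passes only in rows, so rows that repeat a pose let the fingers close. It gives the time, the measured TCP pose, the force, the opening and the grip force at its end, in the units of the state.
- observe(): the state, without advancing time (a new reading comes with each control period).
- capture(name): name is "side" or "top"; returns a dict with "img" (384x512x3 uint8, blue, green, red), "fx", "fy", "cx", "cy" (pixels), "camera_from_world" (4x4, takes a point from world to camera coordinates). Camera axes: x right, y down, z forward; pixel columns grow to the right and rows downward; lengths in m; the calibration is good to about 2 mm. A picture is of the moment at which its call begins. There is no depth.
- bot.hand_in(): hands the job in; it is judged then, once.
Trained networks look in a picture, given as the dict that the camera call returned (one of the last four; its "shot" number tells which), for a name from the list of things; names that differ only in an ending like _2 or _b are one class to them, and where a whole thing is asked for, a point or a joint stands for the part that bears it (a point fixed in the world has none). Each returns a list of dicts, best first, with "score" (0 to 1); they miss things now and then, are a little off and sometimes report something else, mostly with a low value. They report only what shows in the picture. A call takes as long as a camera call. They do not tell look-alikes from the thing itself.
- search_frame(picture, target): "pixel" ([row, column] in pixels, amid what is visible of it).
- trace(picture, target): "region" (384x512 bool, what is visible of it) and "pixel" ([row, column] in pixels, amid what is visible of it).
- mark_of(picture, target): "pixel" ([row, column] in pixels: a listed point, or the origin of a listed thing).
The state is a dict: "t": time; "q": joint angles; "qvel": joint speeds; "effort": joint torques, N m; "ee_pos": TCP position; "tool_rot": TCP orientation; "contact_force": force on the tool from outside, world axes, zero at the start; "ft_torque": the same for the moment, N m; "opening": opening from 0.0 (shut) to 1.0 (fully open); "gripper_force": force on a finger pad.
Only numpy, scipy, OpenCV 4.12 (cv2) and the standard library are available. Lean on these libraries where they do the work, as an engineer would, in place of code of your own. Each camera call takes 0.05 s, during which the arm holds its last target. There are 200 camera calls.

### The job

Set the laser module down on the pin nest with its snout toward the end pin, and slide it gently home so that its flange rests against the end pin and both side pins. Then turn the eccentric clamp's grip clockwise until its lobe bears on the flange and holds the module finger-tight against the pins, without overtightening, and let go. Leave everything else on the table where it is.

Things in the scene. Friction and masses are not known exactly. Their poses are not given: they have to be found in the camera images.
- laser: Laser module, loose, 0.3 kg. Aluminium flange 84 x 80 x 10 mm (x, y, z); on it a grey finned body 60 x 30 x 34 mm, its middle at x = -4 mm, top at z = 44 mm, to be gripped from above across its 30 mm width; a 20 mm steel snout runs forward (+x) at z = 28 mm, ending 10 mm beyond the flange; brass connector behind. Origin: centre of the flange's underside.
- laser_front (a point): Middle of the flange's front edge face, 42 mm ahead of the laser's origin, 5 mm up; axes as the laser's.
- nest: Pin nest: grey anodised plate 180 x 180 x 12 mm bolted down, with three steel pins and the eccentric clamp. Origin: centre of its underside. Side pins at x = -28 and +28, y = +60 mm; end pin at x = +47, y = -15 mm. A module that is home has its origin at x = 0, y = +15, z = 12 mm here, axes parallel to the nest's, left (+y) flange side on the side pins, front edge on the end pin.
- side_pin_rear: Side pin at the rear, 10 mm diameter, 16 mm high; origin at its foot.
- side_pin_front: Side pin at the front, 10 mm diameter, 16 mm high; origin at its foot.
- end_pin: End pin, 10 mm diameter, 16 mm high; origin at its foot.
- clamp_foot: Eccentric clamp, bolted to the nest by a slotted foot. Origin: on its turning axis, on the plate's top, within 2 mm of x = 0, y = -47.5 mm of the nest; axes as the nest's. Cam: steel disc, 48 mm diameter, 15 to 24 mm above the table, centre 6 mm off the axis (reach 18 to 30 mm). It starts open, its lobe within 0.5 rad of pointing straight away from the pins (-y): how much is not measured.
- clamp_grip (a point): Middle of the clamp's black T-grip, on the axis, 62 mm above the table: bar 32 mm long (x), 14 thick, 30 high. It turns with the cam but is an indexing grip: its angle to the lobe differs each time. Clockwise from above, 0.5 to 2.1 rad to first touch; free at 0.15 N m, stays where left. Bearing, it resists with about 0.02 N m per N of clamping, 150 to 300 N per rad. Finger-tight: 15 to 30 N.
- detector: Bystander: black photodetector box on a post, about 100 mm high, 44 mm base; leave it alone.
- optics_box: Bystander: cardboard box 62 x 62 x 30 mm; leave it alone.
- mirror_mount: Bystander: mirror mount on a post, 118 mm high.
- lens_mount: Bystander: round lens mount on a post, 109 mm high.
- cleaner: Bystander: amber bottle, 85 mm high.
- driver: Bystander: screwdriver with a yellow handle, lying, 190 mm long.
- lens_tube: Bystander: black tube 35 mm high, 30 mm diameter, standing.
Things that resemble listed ones, but are neither listed nor needed, are in the scene too. Leave any purple or turquoise look-alike of the laser alone.

How it is judged:
On the way, in this order (a step that is already met when the one before it is completed fails the run):
1. the laser module stands flat on the nest, between the pins and the clamp (z of laser in the frame of nest below 0.0135 m and x of laser in the frame of nest between -0.015 and 0.003 m and y of laser in the frame of nest between 0.005 and 0.018 m), for 0.1 s.
2. the clamp's lobe bears on it (contact force between clamp_foot and laser above 6 N), for 0.2 s.
At the end, for the whole second after the job is handed in: The lobe presses the released, resting module with over 6 N; its flange is within 1.5 mm of both side pins and its front edge within 1.5 mm of the end pin; it stands flat and square in the nest (within 1.5 mm and 0.03 rad), snout to the end pin (contact force between clamp_foot and laser above 6 N and y of side_pin_rear in the frame of laser between 0.0435 and 0.0465 m and y of side_pin_front in the frame of laser below 0.0465 m and x of laser_front in the frame of nest between 0.0405 and 0.044 m and angle between the x axis of laser and the x axis of nest, either way round below 0.03 rad and z of laser in the frame of nest below 0.0135 m and angle between laser's own z axis and vertical below 0.03 rad and linear speed of laser below 0.01 m/s); the robot touches nothing.
It fails at once if the clamp is overtightened: its lobe presses the module with more than 40 N (contact force between clamp_foot and laser above 40 N).
It fails at once if the module is rammed against a pin (over 40 N on the end pin or 60 N on a side pin) (contact force between laser and end_pin above 40 N or contact force between laser and side_pin_rear above 60 N or contact force between laser and side_pin_front above 60 N).
It fails at once if a bystander is moved by more than 15 mm (distance of any of detector, optics_box, mirror_mount, lens_mount, cleaner, driver, lens_tube from where it was at the start of the episode above 0.015 m).
It also fails if it takes over 72 s, if anything falls off the work surface, if the arm or the gripper's body presses on something with over 40 N, if the wrist force passes 120 N, or if a joint passes its speed limit or range.

## Working session

There is one attempt and no reset: what is moved stays moved. The work goes in short steps, Python scripts to look and compute and a tool call to move; the robot and the scene stay as the last step left them, time stands still between calls to the robot, and variables do not carry over. Pictures are saved under pics/ and viewed, at most 10 in all, crops included, and the job is handed in when it is done.

Besides the shell and the picture viewer there is one more tool, called by a JSON object that holds its "name" and its "arguments", one argument or row to a line. move_arm: Moves the arm, as the interface text tells. Its arguments: {"type":"object","properties":{"targets":{"type":"array","items":{"type":"number"}},"newtons":{"type":"number"}},"required":["targets"]}

```bash
mkdir -p pics
cat > h.py <<'E'
import numpy as np, cv2
from workcell import *
from scipy.spatial.transform import Rotation as R
def back(p,px,z):
    M=np.array(p["camera_from_world"]);r,c=px
    d=M[:3,:3].T@np.array([(c-p["cx"])/p["fx"],(r-p["cy"])/p["fy"],1]);o=-M[:3,:3].T@M[:3,3]
    return o+d*(z-o[2])/d[2]
def proj(p,X):
    M=np.array(p["camera_from_world"]);q=M[:3,:3]@np.asarray(X)+M[:3,3]
    return np.array([p["fy"]*q[1]/q[2]+p["cy"],p["fx"]*q[0]/q[2]+p["cx"]])
def tri(ps,pxs):
    A=[];b=[]
    for p,(r,c) in zip(ps,pxs):
        M=np.array(p["camera_from_world"])
        for k,v in ((0,(c-p["cx"])/p["fx"]),(1,(r-p["cy"])/p["fy"])):
            row=M[k]-v*M[2];A.append(row[:3]);b.append(-row[3])
    return np.linalg.lstsq(np.array(A),np.array(b),rcond=None)[0]
E
python3 - <<'E'
from h import *
for n in("top","side"):
    p=capture(n);cv2.imwrite(f"pics/{n}0.png",p["img"])
    M=np.array(p["camera_from_world"]);print(n,p["fx"],(-M[:3,:3].T@M[:3,3]).round(3),M[2,:3].round(2))
    for t in["laser","laser_front","nest","side_pin_rear","side_pin_front","end_pin","clamp_foot","clamp_grip"]:
        print(t,[(np.round(d["pixel"],1).tolist(),round(d["score"],2)) for d in mark_of(p,t)[:4]])
print(observe())
E
```

```text
top 349.04901881113966 [ 0.372 -0.042  1.326] [ 0.11  0.01 -0.99]
laser [([204.8, 377.6], 0.9), ([237.4, 293.1], 0.87), ([247.6, 345.5], 0.7), ([183.7, 341.3], 0.57)]
laser_front [([176.8, 337.5], 0.82), ([261.2, 345.0], 0.82), ([193.9, 383.0], 0.77), ([244.1, 285.7], 0.74)]
nest [([176.5, 213.5], 0.85)]
side_pin_rear [([176.6, 138.4], 0.62), ([204.7, 290.1], 0.44)]
side_pin_front [([205.0, 288.7], 0.39)]
end_pin []
clamp_foot [([178.5, 220.5], 0.65)]
clamp_grip [([180.3, 224.1], 0.56)]
side 347.7792183086838 [0.475 0.694 0.703] [ 0.07 -0.76 -0.65]
laser [([178.5, 326.5], 0.96), ([126.9, 290.6], 0.89), ([145.3, 267.5], 0.75), ([126.4, 248.9], 0.72)]
laser_front [([120.5, 279.1], 0.88), ([149.2, 344.2], 0.8), ([120.9, 252.1], 0.77), ([186.2, 337.3], 0.76)]
nest [([247.9, 242.1], 0.89)]
side_pin_rear [([269.5, 245.8], 0.41), ([148.5, 219.6], 0.32)]
side_pin_front [([257.8, 220.2], 0.51)]
end_pin [([149.0, 216.4], 0.58), ([241.3, 229.4], 0.49), ([188.1, 186.7], 0.49)]
clamp_foot [([232.0, 251.1], 0.83)]
clamp_grip [([222.2, 249.2], 0.6), ([189.2, 186.5], 0.3)]
{'t': 0.9, 'q': array([ 9.75902421e-01,  1.58370451e-01,  1.59700198e+00, -6.20155939e-06,
        1.38621774e+00, -2.10080312e-01]), 'qvel': array([ 0.00044697,  0.00066431,  0.00051114, -0.00054345,  0.00099457,
        0.00045777]), 'effort': array([-6.50057409e-04, -3.96009672e+01, -3.31704175e+01, -2.90879188e-04,
        4.98902446e-04,  2.96142809e-05]), 'ee_pos': array([0.215846  , 0.53292717, 0.23131477]), 'tool_rot': array([ 3.29034471e-06,  1.91221272e-01,  9.81546955e-01, -5.28392403e-08]), 'contact_force': array([ 1.15235398,  0.70009746, -0.44020025]), 'ft_torque': array([-0.01388267,  0.00390155,  0.03652938]), 'gripper_force': 0.0, 'opening': 0.9975901459918621}
```

Run:
```python
import cv2
a=cv2.imread("pics/top0.png");b=cv2.imread("pics/side0.png")
cv2.imwrite("pics/top0c.png",cv2.resize(a[120:300,130:430],(800,480),interpolation=cv2.INTER_CUBIC))
cv2.imwrite("pics/side0c.png",cv2.resize(b[90:310,150:400],(680,598),interpolation=cv2.INTER_CUBIC))
```

```text
(no output)
```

View pics/top0c.png

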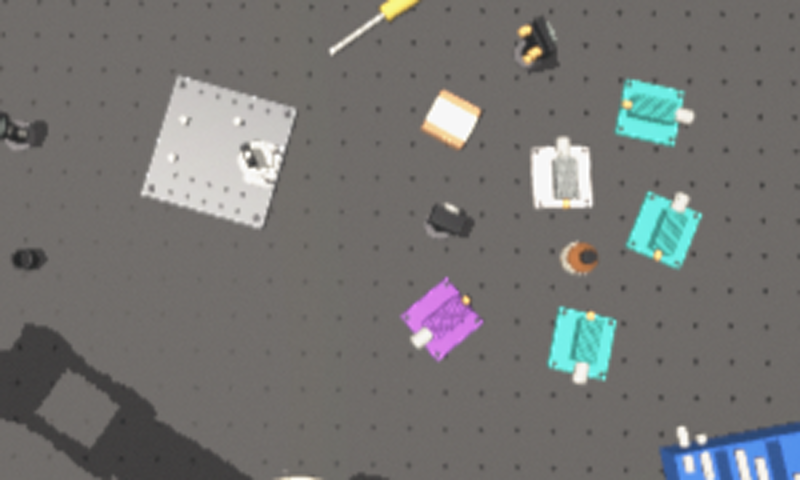

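View pics/side0c.png

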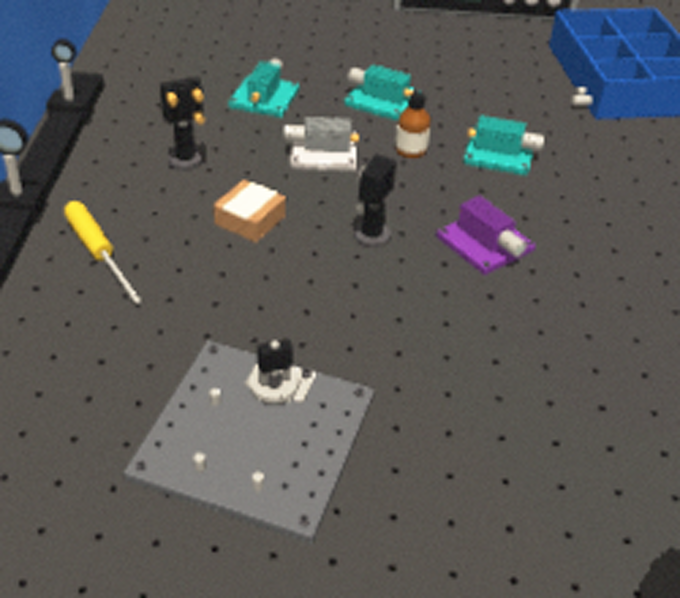

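The grey/aluminium module is at top px (187,341) and side px (141,270). The look-alikes are turquoise at top (162,374), (205,378) and (247,346), and purple at (238,294). I choose the grey one. The nest's pins show at top (165,199), (179,194) and (165,219), with the clamp at (180,228). Next I fit the poses.

```bash
cat >> h.py <<'E'
from scipy.optimize import minimize
def box(cx,cy,cz,x,y,z): return np.array([[cx+i*x/2,cy+j*y/2,cz+k*z/2] for i in(-1,1) for j in(-1,1) for k in(-1,1)])
LASER=[box(0,0,.005,.084,.080,.010),box(-.004,0,.027,.060,.030,.034),box(.039,0,.028,.026,.020,.020)]
NEST=[box(0,0,.006,.18,.18,.012)]
S=4
def render(p,parts,v,z0):
    m=np.zeros((384*S,512*S),np.uint8);c,s=np.cos(v[2]),np.sin(v[2])
    for b in parts:
        W=np.c_[c*b[:,0]-s*b[:,1]+v[0],s*b[:,0]+c*b[:,1]+v[1],b[:,2]+z0]
        q=np.array([(proj(p,w)[::-1]+.5)*S-.5 for w in W])
        cv2.fillConvexPoly(m,cv2.convexHull(np.round(q*16).astype(np.int32)),255,shift=4)
    return m
def fit(ps,masks,parts,v0,z0=0):
    big=[cv2.resize(m.astype(np.float32),None,fx=S,fy=S,interpolation=cv2.INTER_LINEAR)>.5 for m in masks]
    def cost(v): return sum(1-((r:=render(p,parts,v,z0)>0)&b).sum()/(r|b).sum() for p,b in zip(ps,big))
    sim=np.array(v0)+np.array([[0,0,0],[.01,0,0],[0,.01,0],[0,0,.1]])
    o=minimize(cost,v0,method="Nelder-Mead",options=dict(initial_simplex=sim,xatol=1e-4,fatol=1e-4,maxiter=120));return o.x,o.fun
def near(L,px): return min(L,key=lambda d:np.hypot(*(np.array(d["pixel"])-px)))
E
python3 - <<'E'
from h import *
P=[capture("top"),capture("side")]
for name,parts,px in(("laser",LASER,[(187,341),(141,270)]),("nest",NEST,[(177,214),(248,242)])):
    T=[near(trace(p,name),x) for p,x in zip(P,px)]
    print(name,[(np.round(t["pixel"]),int(t["region"].sum()),round(t["score"],2)) for t in T])
    v0=[*back(P[0],px[0],.02)[:2],0 if name=="laser" else -.26]
    for i in([0],[1],[0,1]): 
        v,f=fit([P[k] for k in i],[T[k]["region"] for k in i],parts,v0);print(i,v.round(4),round(f,3))
    np.save(name,v)
v=np.load("nest.npy");c,s=np.cos(v[2]),np.sin(v[2])
for n,a in dict(rear=(-.028,.06),front=(.028,.06),end=(.047,-.015)).items():
    w=[c*a[0]-s*a[1]+v[0],s*a[0]+c*a[1]+v[1],.028];print(n,[proj(p,w).round(1) for p in P])
for n,z in(("clamp_grip",.062),("clamp_foot",.012)):
    px=[mark_of(p,n)[0]["pixel"] for p in P];w=tri(P,px)
    print(n,w.round(4),"nest frame",R.from_euler("z",-v[2]).apply(w-[v[0],v[1],0]).round(4))
np.savez("p",*[p["img"] for p in P])
o=[]
for p,nm in zip(P,("top","side")):
    im=p["img"].copy()
    im=cv2.resize(im,None,fx=S,fy=S,interpolation=cv2.INTER_CUBIC)
    for name,parts in(("laser",LASER),("nest",NEST)):
        for b in parts:
            cs,_=cv2.findContours(render(p,[b],np.load(name+".npy"),0),0,2);cv2.drawContours(im,cs,-1,(0,0,255),1)
    (r0,r1,c0,c1),(q0,q1,w0,w1)=((140,220,178,250),(165,215,315,365)) if nm=="top" else ((205,300,190,295),(120,165,240,290))
    o+=[cv2.resize(im[r0*S:r1*S,c0*S:c1*S],(400,300)),cv2.resize(im[q0*S:q1*S,w0*S:w1*S],(400,300))]
cv2.imwrite("pics/fit.png",np.vstack([np.hstack(o[:2]),np.hstack(o[2:])]))
E
```

```text
laser [(array([186., 342.]), 521, 0.76), (array([142., 269.]), 436, 0.76)]
[0] [ 0.5315 -0.3622  0.065 ] 0.066
[1] [ 0.5293 -0.3624  0.0868] 0.08
[0, 1] [ 0.5305 -0.3623  0.0874] 0.155
nest [(array([172., 210.]), 1988, 0.97), (array([253., 240.]), 3755, 0.57)]
[0] [ 0.5597  0.1262 -0.2565] 0.124
[1] [ 0.5574  0.1256 -0.2515] 0.119
[0, 1] [ 0.5584  0.1255 -0.2493] 0.249
rear [array([178.6, 194.1]), array([264., 244.])]
front [array([164.4, 198.4]), array([257.1, 222.5])]
end [array([164.8, 218.8]), array([233.2, 227.9])]
clamp_grip [0.5438 0.0812 0.0563] nest frame [-0.0032 -0.0465  0.0563]
clamp_foot [0.5466 0.0929 0.0356] nest frame [-0.0034 -0.0345  0.0356]
```

View pics/fit.png

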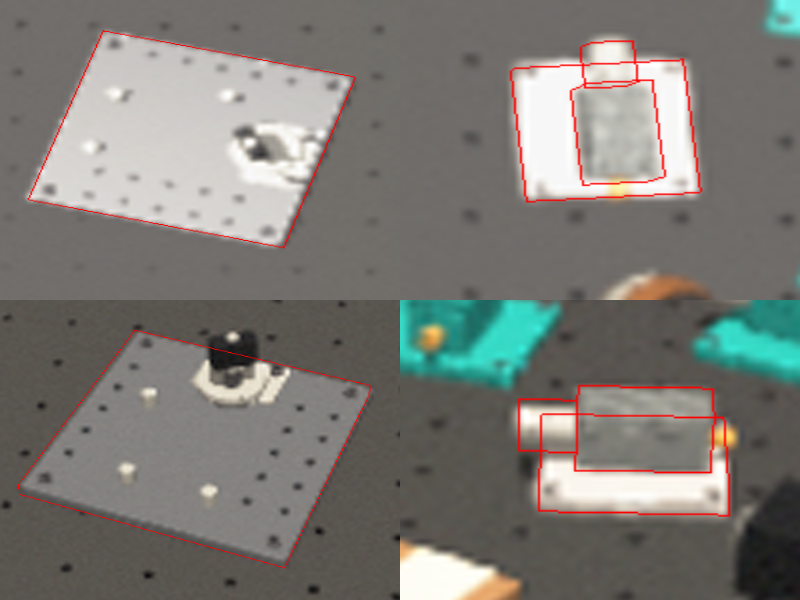

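```bash
cat >> h.py <<'E'
def to(x,y,z,yaw):
    "tool y axis along world angle yaw+90deg, tool z down"
    o=observe();w=o["tool_rot"];A=R.from_quat([w[1],w[2],w[3],w[0]])
    c,s=np.cos(yaw),np.sin(yaw);B=R.from_matrix(np.array([[-c,-s,0],[-s,c,0],[0,0,-1]]).T if 0 else np.c_[[-c,-s,0],[-s,c,0],[0,0,-1]])
    print("shift cm",(A.inv().apply(np.array([x,y,z])-o["ee_pos"])*100).round(2),"turn",np.degrees((A.inv()*B).as_rotvec()).round(2),"open cm",round(o["opening"]*8.54,2),"t",round(o["t"],2))
def nw(a,v=None):
    v=np.load("nest.npy") if v is None else v
    return R.from_euler("z",v[2]).apply([a[0],a[1],0])[:2]+v[:2]
E
python3 - <<'E'
from h import *
v=np.load("laser.npy"); c,s=np.cos(.07),np.sin(.07)
to(v[0]-.004*c,v[1]-.004*s,.15,.07)
P=[capture("top"),capture("side")]
for n in("cleaner","lens_mount","mirror_mount","detector","optics_box"):
    print(n,[back(p,d["pixel"],0)[:2].round(3).tolist() for p in P for d in mark_of(p,n)[:2]])
E
```

```text
shift cm [-62.41 -71.34   8.13] turn [  0.     0.   -26.06] open cm 8.52 t 1.4
cleaner [[0.417, -0.393], [0.771, -0.105], [0.411, -0.368]]
lens_mount [[0.572, 0.417], [0.57, 0.412]]
mirror_mount [[0.711, -0.328], [0.712, -0.329]]
detector [[0.457, -0.181], [0.775, -0.096], [0.46, -0.175]]
optics_box [[0.616, -0.209], [0.595, -0.204], [0.568, -0.37]]
```

{"name": "move_arm", "arguments": {
  "targets": [-62.4,-71.3,3,0,0,-26,6,-62.4,-71.3,3,0,0,-26,6,-62.4,-71.3,3,0,0,-26,6,-62.4,-71.3,3,0,0,-26,6,-62.4,-71.3,3,0,0,-26,6,-62.4,-71.3,3,0,0,-26,6,-62.4,-71.3,3,0,0,-26,6,-62.4,-71.3,3,0,0,-26,6]
}}

```text
t: 2.67
ee_pos: [0.3233, 0.2229, 0.2212]
tool_rot: [0.001, -0.035, 0.999, 0.0]
contact_force: [1.4, 0.2, 0.0]
opening: 0.703
gripper_force: 0.0
```

Run:
```python
from h import *
v=np.load("laser.npy"); c,s=np.cos(.07),np.sin(.07)
to(v[0]-.004*c,v[1]-.004*s,.15,.07)
```

```text
shift cm [-16.18 -59.82   7.13] turn [ 0.01  0.06 -0.01] open cm 6.0 t 2.67
```

{"name": "move_arm", "arguments": {
  "targets": [-16.2,-59.8,3,0,0,0,6,-16.2,-59.8,3,0,0,0,6,-16.2,-59.8,3,0,0,0,6,-16.2,-59.8,3,0,0,0,6,-16.2,-59.8,3,0,0,0,6,-16.2,-59.8,3,0,0,0,6,-16.2,-59.8,3,0,0,0,6,-16.2,-59.8,3,0,0,0,6]
}}

```text
t: 3.33
ee_pos: [0.4324, -0.0924, 0.2052]
tool_rot: [0.0, -0.034, 0.999, -0.0]
contact_force: [0.9, 0.1, -0.4]
opening: 0.704
gripper_force: 0.0
```

Run:
```python
from h import *
v=np.load("laser.npy"); c,s=np.cos(.07),np.sin(.07)
to(v[0]-.004*c,v[1]-.004*s,.12,.07)
```

```text
shift cm [ -7.53 -27.59   8.53] turn [-0.02  0.06 -0.1 ] open cm 6.01 t 3.33
```

{"name": "move_arm", "arguments": {
  "targets": [-7.5,-27.6,0,0,0,0,6,-7.5,-27.6,0,0,0,0,6,-7.5,-27.6,0,0,0,0,6,-7.5,-27.6,0,0,0,0,6,-7.5,-27.6,0,0,0,0,6,-7.5,-27.6,0,0,0,0,6,-7.5,-27.6,0,0,0,0,6,-7.5,-27.6,4,0,0,0,6]
}}

```text
t: 4.0
ee_pos: [0.5313, -0.3712, 0.1744]
tool_rot: [0.007, -0.032, 0.999, -0.009]
contact_force: [0.9, -1.0, 1.5]
opening: 0.703
gripper_force: 0.0
```

Run:
```python
from h import *
v=np.load("laser.npy"); c,s=np.cos(.07),np.sin(.07)
P=[capture("top"),capture("side")]
cv2.imwrite("pics/a.png",np.hstack([cv2.resize(P[0]["img"][140:240,290:390],(400,400),interpolation=2),cv2.resize(P[1]["img"][90:190,220:320],(400,400),interpolation=2)]))
print(observe()["ee_pos"])
to(v[0]-.004*c,v[1]-.004*s,.012,.07)
```

```text
[ 0.52349069 -0.35941881  0.15896658]
shift cm [-0.37 -0.44 14.69] turn [ 0.44 -0.37 -0.17] open cm 6.0 t 4.1
```

View pics/a.png

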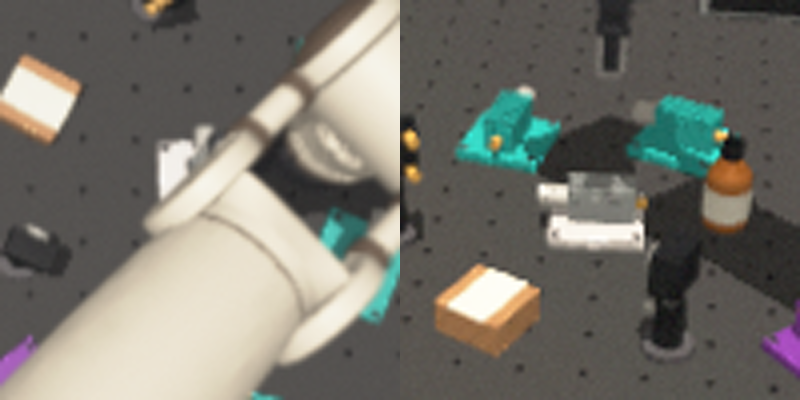

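The module stands unobstructed, at about (600,205) in the side crop, and the gripper is above it. I'll descend part way and re-measure.

{"name": "move_arm", "arguments": {
  "targets": [0,0,4,0,0,0,6,0,0,7,0,0,0,6,0,0,7,0,0,0,6,0,0,7,0,0,0,6]
}}

```text
t: 4.43
ee_pos: [0.5252, -0.3587, 0.0944]
tool_rot: [-0.001, -0.035, 0.999, 0.001]
contact_force: [-0.0, 0.1, 0.6]
opening: 0.701
gripper_force: 0.0
```

Run:
```python
from h import *
v=np.load("laser.npy"); c,s=np.cos(.07),np.sin(.07)
print(observe()["ee_pos"])
to(v[0]-.004*c,v[1]-.004*s,.012,.07)
```

```text
[ 0.52518162 -0.35871108  0.09441121]
shift cm [-0.12 -0.42  8.24] turn [ 0.17 -0.14 -0.02] open cm 5.99 t 4.43
```

{"name": "move_arm", "arguments": {
  "targets": [-0.1,-0.4,3,0,0,0,6,-0.1,-0.4,5.5,0,0,0,6,-0.1,-0.4,7,0,0,0,6,-0.1,-0.4,8,0,0,0,6,-0.1,-0.4,8.2,0,0,0,6,-0.1,-0.4,8.2,0,0,0,6]
}}

```text
t: 4.93
ee_pos: [0.5278, -0.3644, 0.014]
tool_rot: [0.0, -0.035, 0.999, -0.0]
contact_force: [0.3, -0.3, 0.9]
opening: 0.698
gripper_force: 0.0
```

Close the fingers.

{"name": "move_arm", "arguments": {
  "targets": [0,0,0,0,0,0,2,0,0,0,0,0,0,2,0,0,0,0,0,0,2,0,0,0,0,0,0,2,0,0,0,0,0,0,2,0,0,0,0,0,0,2],
  "newtons": 25
}}

```text
t: 5.43
ee_pos: [0.5282, -0.3648, 0.0148]
tool_rot: [0.001, -0.035, 0.999, -0.001]
contact_force: [-0.8, 2.3, 5.1]
opening: 0.349
gripper_force: 27.2
```

{"name": "move_arm", "arguments": {
  "targets": [0,0,-3,0,0,0,2,0,0,-7,0,0,0,2,0,0,-11,0,0,0,2,0,0,-15,0,0,0,2,0,0,-18,0,0,0,2,0,0,-18,0,0,0,2],
  "newtons": 40
}}

```text
t: 5.93
ee_pos: [0.5303, -0.3672, 0.2021]
tool_rot: [0.005, -0.035, 0.999, -0.005]
contact_force: [0.7, -0.8, -0.8]
opening: 0.342
gripper_force: 41.6
```

Run:
```python
from h import *
o=observe();print(o["contact_force"],o["opening"]*85.4)
P=[capture("side")]
w=o["ee_pos"];px=proj(P[0],w);print("tcp px",px)
L=trace(P[0],"laser");t=near(L,px);print([np.round(d["pixel"]) for d in L])
cv2.imwrite("pics/b.png",cv2.resize(P[0]["img"][60:220,200:360],(560,560),interpolation=2))
a=nw((-.007-.004,.009));yaw=np.load("nest.npy")[2];print(a,yaw);to(*a,.195,yaw)
```

```text
[ 0.65651855 -0.824631   -0.79986808] 29.209722916933515
tcp px [ 92.47759993 271.26627899]
[array([175., 325.]), array([ 93., 266.]), array([124., 248.]), array([124., 289.]), array([253., 240.]), array([144., 333.])]
[0.5499933  0.13691525] -0.24930126303733974
shift cm [-5.69 49.88 -0.17] turn [-0.11  0.12 18.24] open cm 2.96 t 6.03
```

View pics/b.png

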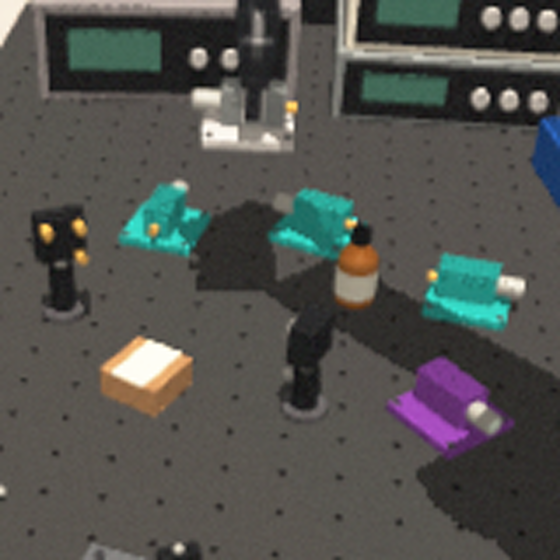

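The module is lifted and held at side crop (250,120), with its snout to the image left (+x). Carrying it to the nest now.

{"name": "move_arm", "arguments": {
  "targets": [-5.7,49.9,0,0,0,18.2,2,-5.7,49.9,0,0,0,18.2,2,-5.7,49.9,0,0,0,18.2,2,-5.7,49.9,0,0,0,18.2,2,-5.7,49.9,0,0,0,18.2,2,-5.7,49.9,0,0,0,18.2,2,-5.7,49.9,0,0,0,18.2,2,-5.7,49.9,0,0,0,18.2,2]
}}

```text
t: 6.7
ee_pos: [0.54, -0.0287, 0.1899]
tool_rot: [-0.003, 0.124, 0.992, 0.0]
contact_force: [1.6, 0.4, -2.6]
opening: 0.339
gripper_force: 41.6
```

Run:
```python
from h import *
a=nw((-.007-.004,.009));yaw=np.load("nest.npy")[2];to(*a,.15,yaw)
```

```text
shift cm [ 3.09 16.3   4.  ] turn [ 0.   -0.31  0.02] open cm 2.89 t 6.7
```

{"name": "move_arm", "arguments": {
  "targets": [3.1,16.3,2,0,0,0,2,3.1,16.3,4,0,0,0,2,3.1,16.3,4,0,0,0,2,3.1,16.3,4,0,0,0,2,3.1,16.3,4,0,0,0,2,3.1,16.3,4,0,0,0,2,3.1,16.3,4,0,0,0,2]
}}

```text
t: 7.28
ee_pos: [0.5507, 0.1344, 0.1506]
tool_rot: [-0.002, 0.124, 0.992, -0.001]
contact_force: [0.1, 0.0, -3.0]
opening: 0.345
gripper_force: 41.8
```

Run:
```python
from h import *
yaw=np.load("nest.npy")[2];o=observe();e=o["ee_pos"];print(e)
p=capture("side");T=trace(p,"laser");t=near(T,proj(p,e));print(t["pixel"],t["score"],t["region"].sum())
v,f=fit([p],[t["region"]],LASER,[e[0],e[1],yaw],e[2]-.013);print(v,f,"laser-tcp in nest axes mm",R.from_euler("z",-yaw).apply([*(v[:2]-e[:2]),0])*1e3,"yaw err",v[2]-yaw)
im=cv2.resize(p["img"],None,fx=4,fy=4,interpolation=2)
for b in LASER:
    cs,_=cv2.findContours(render(p,[b],v,e[2]-.013),0,2);cv2.drawContours(im,cs,-1,(0,0,255),1)
r,c=np.int32(proj(p,e)*4);cv2.imwrite("pics/c.png",im[r-200:r+350,c-300:c+300])
a=nw((-.007-.004,.009));to(*a,.10,yaw)
```

```text
[0.55067552 0.13436344 0.15063539]
[213.6, 245.5] 0.65 881
[ 0.55194707  0.13548236 -0.23185978] 0.30782856861683805 laser-tcp in nest axes mm [0.95617393 1.39805239 0.        ] yaw err 0.017441482194115787
shift cm [0.27 0.31 5.22] turn [-0.05 -0.07 -0.04] open cm 2.93 t 7.38
```

View pics/c.png

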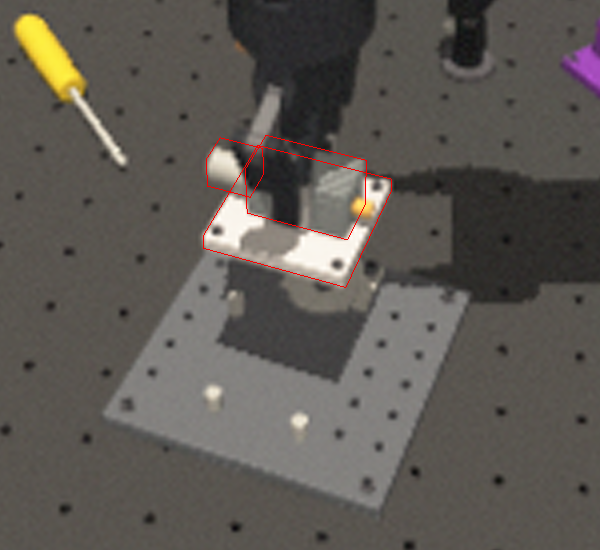

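Worth noting: the open cam already reaches to y≈−29 (±2) mm in the nest. The module therefore must not be lowered at y=9. I'll find the side pins by touch with the underside at about 26 mm, above the cam top (24) and below the pin tops (28), and then lower.

{"name": "move_arm", "arguments": {
  "targets": [0.1,0.3,3,0,0,0,2,0.2,0.3,6,0,0,0,2,0.2,0.3,8,0,0,0,2,0.2,0.3,9,0,0,0,2,0.2,0.3,9,0,0,0,2,0.2,0.3,9,0,0,0,2]
}}

```text
t: 7.88
ee_pos: [0.5516, 0.137, 0.0635]
tool_rot: [0.0, 0.125, 0.992, 0.0]
contact_force: [0.1, 0.4, -2.8]
opening: 0.346
gripper_force: 41.9
```

```bash
cat >> h.py <<'E'
def nest():
    o=observe();v=np.load("nest.npy");e=o["ee_pos"];I=R.from_euler("z",-v[2]);w=o["tool_rot"]
    A=R.from_quat([w[1],w[2],w[3],w[0]]);x,y=A.apply([0,1,0]),A.apply([0,0,1])
    print("t",round(o["t"],2),"TCP nest mm",(I.apply(e-[v[0],v[1],0])*1e3).round(2),"F nest",I.apply(o["contact_force"]).round(1),"T",I.apply(o["ft_torque"]).round(2),
     "yaw err deg",np.degrees(np.arctan2(x[1],x[0])-np.pi/2-v[2]).round(2),"tilt",y[:2].round(4),"open mm",round(o["opening"]*85.4,1),"grip",round(o["gripper_force"],1))
E
python3 - <<'E'
from h import *
nest();a=nw((-.010,.009));to(*a,.041,np.load("nest.npy")[2])
E
```

```text
t 7.88 TCP nest mm [-9.47  9.51 63.55] F nest [-0.   0.4 -2.8] T [-0.02  0.04  0.03] yaw err deg -0.04 tilt [ 0.0005 -0.    ] open mm 29.5 grip 41.9
shift cm [ 0.05 -0.05  2.25] turn [ 0.01  0.03 -0.04] open cm 2.95 t 7.88
```

{"name": "move_arm", "arguments": {
  "targets": [0,0,1,0,0,0,2,0,0,1.8,0,0,0,2,0,0,2.2,0,0,0,2,0,0,2.2,0,0,0,2,0,0,2.2,0,0,0,2]
}}

```text
t: 8.3
ee_pos: [0.5509, 0.1379, 0.0408]
tool_rot: [-0.0, 0.124, 0.992, -0.0]
contact_force: [0.2, -0.9, -2.2]
opening: 0.345
gripper_force: 42.0
```

```bash
python3 -c "
from h import *
nest()"
```

```text
t 8.3 TCP nest mm [-10.42  10.19  40.76] F nest [ 0.4 -0.9 -2.2] T [ 0.01 -0.02  0.03] yaw err deg 0.05 tilt [-0.0005 -0.0001] open mm 29.5 grip 42.0
```

Slide +y gently, up to 3.5 mm.

{"name": "move_arm", "arguments": {
  "targets": [0,0.1,0,0,0,0,2,0,0.2,0,0,0,0,2,0,0.3,0,0,0,0,2,0,0.35,0,0,0,0,2,0,0.35,0,0,0,0,2]
}}

```text
t: 8.72
ee_pos: [0.552, 0.1415, 0.0412]
tool_rot: [0.0, 0.124, 0.992, 0.0]
contact_force: [0.1, -0.5, -1.9]
opening: 0.341
gripper_force: 42.0
```

```bash
python3 -c "
from h import *
nest()"
```

```text
t 8.72 TCP nest mm [-10.13  13.93  41.16] F nest [ 0.2 -0.4 -1.9] T [0.03 0.01 0.01] yaw err deg 0.05 tilt [0.0004 0.    ] open mm 29.1 grip 42.0
```

{"name": "move_arm", "arguments": {
  "targets": [0,0.05,0,0,0,0,2,0,0.1,0,0,0,0,2,0,0.1,0,0,0,0,2,0,0.1,0,0,0,0,2]
}}

```text
t: 9.05
ee_pos: [0.5521, 0.1423, 0.041]
tool_rot: [-0.0, 0.124, 0.992, -0.0]
contact_force: [-0.4, 0.2, -2.3]
opening: 0.344
gripper_force: 42.0
```

```bash
python3 -c "
from h import *
nest()"
```

```text
t 9.05 TCP nest mm [-10.23  14.7   40.96] F nest [-0.4  0.1 -2.3] T [-0.01 -0.    0.03] yaw err deg 0.04 tilt [-0. -0.] open mm 29.4 grip 42.0
```

{"name": "move_arm", "arguments": {
  "targets": [0,0.05,0,0,0,0,2,0,0.1,0,0,0,0,2,0,0.1,0,0,0,0,2,0,0.1,0,0,0,0,2]
}}

```text
t: 9.38
ee_pos: [0.5523, 0.1431, 0.0409]
tool_rot: [-0.0, 0.124, 0.992, -0.0]
contact_force: [-0.1, -0.9, -2.4]
opening: 0.342
gripper_force: 42.0
```

```bash
python3 -c "
from h import *
nest()"
```

```text
t 9.38 TCP nest mm [-10.25  15.59  40.94] F nest [ 0.1 -0.9 -2.4] T [-0.12  0.03  0.03] yaw err deg 0.04 tilt [-0.0002 -0.0002] open mm 29.2 grip 42.0
```

{"name": "move_arm", "arguments": {
  "targets": [0,0.05,0,0,0,0,2,0,0.05,0,0,0,0,2,0,0.05,0,0,0,0,2]
}}

```text
t: 9.63
ee_pos: [0.5524, 0.1433, 0.0409]
tool_rot: [-0.0, 0.124, 0.992, -0.0]
contact_force: [-1.5, -2.8, -1.9]
opening: 0.346
gripper_force: 42.0
```

```bash
python3 -c "
from h import *
nest()"
```

```text
t 9.63 TCP nest mm [-10.26  15.81  40.93] F nest [-0.8 -3.1 -1.9] T [-0.57  0.01 -0.1 ] yaw err deg 0.03 tilt [-0.0004 -0.0006] open mm 29.6 grip 42.0
```

Side pins touched at TCP y≈15.6, so that is home. I'll back off about 0.5 mm and lower onto the plate.

{"name": "move_arm", "arguments": {
  "targets": [0,-0.09,0,0,0,0,2,0,-0.09,0,0,0,0,2,0,-0.09,0.4,0,0,0,2,0,-0.09,0.8,0,0,0,2,0,-0.09,1.1,0,0,0,2,0,-0.09,1.25,0,0,0,2,0,-0.09,1.25,0,0,0,2]
}}

```text
t: 10.22
ee_pos: [0.5517, 0.143, 0.0276]
tool_rot: [-0.001, 0.124, 0.992, 0.0]
contact_force: [-0.7, -0.5, -2.7]
opening: 0.346
gripper_force: 42.0
```

```bash
python3 -c "
from h import *
nest()"
```

```text
t 10.22 TCP nest mm [-10.87  15.32  27.64] F nest [-0.6 -0.7 -2.7] T [ 0.03  0.02 -0.01] yaw err deg 0.04 tilt [-0.0014  0.0002] open mm 29.5 grip 42.0
```

{"name": "move_arm", "arguments": {
  "targets": [0,0,0.05,0,0,0,2,0,0,0.1,0,0,0,2,0,0,0.1,0,0,0,2]
}}

```text
t: 10.47
ee_pos: [0.5524, 0.1429, 0.0275]
tool_rot: [0.0, 0.124, 0.992, 0.0]
contact_force: [-0.6, 0.4, -3.1]
opening: 0.341
gripper_force: 42.0
```

```bash
python3 -c "
from h import *
nest()"
```

```text
t 10.47 TCP nest mm [-10.15  15.39  27.54] F nest [-0.7  0.3 -3.1] T [ 0.04  0.01 -0.01] yaw err deg 0.04 tilt [0.0003 0.0001] open mm 29.2 grip 42.0
```

Now lower the last bit and slide +x (tool −x).

{"name": "move_arm", "arguments": {
  "targets": [0,0,0.05,0,0,0,2,0,0,0.08,0,0,0,2,0,0,0.08,0,0,0,2]
}}

```text
t: 10.72
ee_pos: [0.5524, 0.1429, 0.0269]
tool_rot: [0.0, 0.124, 0.992, 0.0]
contact_force: [-0.4, 0.2, -1.1]
opening: 0.344
gripper_force: 42.1
```

```bash
python3 -c "
from h import *
nest()"
```

```text
t 10.72 TCP nest mm [-10.11  15.38  26.89] F nest [-0.5  0.1 -1.1] T [-0.03  0.06  0.06] yaw err deg 0.04 tilt [0.0003 0.    ] open mm 29.4 grip 42.1
```

{"name": "move_arm", "arguments": {
  "targets": [-0.1,0,0,0,0,0,2,-0.2,0,0,0,0,0,2,-0.3,0,0,0,0,0,2,-0.35,0,0,0,0,0,2,-0.35,0,0,0,0,0,2]
}}

```text
t: 11.13
ee_pos: [0.5559, 0.142, 0.0268]
tool_rot: [0.0, 0.124, 0.992, 0.0]
contact_force: [-1.8, 0.0, 1.4]
opening: 0.347
gripper_force: 42.5
```

```bash
python3 -c "
from h import *
nest()"
```

```text
t 11.13 TCP nest mm [-6.48 15.36 26.84] F nest [-1.7 -0.4  1.4] T [-0.08  0.16 -0.03] yaw err deg 0.03 tilt [0.0003 0.    ] open mm 29.6 grip 42.5
```

{"name": "move_arm", "arguments": {
  "targets": [-0.07,0,0,0,0,0,2,-0.14,0,0,0,0,0,2,-0.15,0,0,0,0,0,2,-0.15,0,0,0,0,0,2]
}}

```text
t: 11.47
ee_pos: [0.5573, 0.1417, 0.0268]
tool_rot: [0.0, 0.124, 0.992, 0.0]
contact_force: [-3.4, 0.9, 2.7]
opening: 0.343
gripper_force: 42.7
```

```bash
python3 -c "
from h import *
nest()"
```

```text
t 11.47 TCP nest mm [-5.1  15.4  26.84] F nest [-3.5 -0.   2.7] T [-0.08  0.34 -0.1 ] yaw err deg 0.04 tilt [0.0002 0.    ] open mm 29.3 grip 42.7
```

{"name": "move_arm", "arguments": {
  "targets": [-0.05,0,-0.02,0,0,0,2,-0.05,0,-0.02,0,0,0,2,-0.05,0,-0.02,0,0,0,2]
}}

```text
t: 11.72
ee_pos: [0.5577, 0.1415, 0.0268]
tool_rot: [0.0, 0.124, 0.992, 0.0]
contact_force: [-1.6, 1.2, 0.6]
opening: 0.345
gripper_force: 42.5
```

```bash
python3 -c "
from h import *
nest()"
```

```text
t 11.72 TCP nest mm [-4.62 15.31 26.84] F nest [-1.8  0.7  0.6] T [-0.04  0.17 -0.  ] yaw err deg 0.04 tilt [0.0002 0.    ] open mm 29.5 grip 42.5
```

Still only friction, so continue.

{"name": "move_arm", "arguments": {
  "targets": [-0.05,0,0,0,0,0,2,-0.1,0,0,0,0,0,2,-0.1,0,0,0,0,0,2]
}}

```text
t: 11.97
ee_pos: [0.5582, 0.1413, 0.0269]
tool_rot: [-0.001, 0.124, 0.992, 0.0]
contact_force: [-4.6, 1.3, 3.7]
opening: 0.343
gripper_force: 42.9
```

```bash
python3 -c "
from h import *
nest()"
```

```text
t 11.97 TCP nest mm [-4.14 15.31 26.87] F nest [-4.8  0.1  3.7] T [-0.17  0.59 -0.12] yaw err deg 0.03 tilt [-0.0011  0.0002] open mm 29.3 grip 42.9
```

Yaw torque −0.12 N m matches about 4 N on the end pin (lever 30 mm), so the front is home. Now +y onto the side pins.

{"name": "move_arm", "arguments": {
  "targets": [0.02,0.04,0,0,0,0,2,0.02,0.07,0,0,0,0,2,0.02,0.07,0,0,0,0,2]
}}

```text
t: 12.22
ee_pos: [0.5582, 0.1414, 0.0269]
tool_rot: [-0.0, 0.124, 0.992, -0.001]
contact_force: [-4.9, -1.3, 4.7]
opening: 0.343
gripper_force: 42.9
```

```bash
python3 -c "
from h import *
nest()"
```

```text
t 12.22 TCP nest mm [-4.14 15.38 26.86] F nest [-4.4 -2.5  4.7] T [-0.51  0.63 -0.14] yaw err deg 0.04 tilt [-0.001  -0.0011] open mm 29.3 grip 42.9
```

{"name": "move_arm", "arguments": {
  "targets": [0.02,0.02,-0.06,0,0,0,2,0.02,0.04,-0.06,0,0,0,2,0.02,0.04,-0.06,0,0,0,2]
}}

```text
t: 12.47
ee_pos: [0.5583, 0.1417, 0.027]
tool_rot: [-0.0, 0.124, 0.992, -0.001]
contact_force: [-1.8, -4.8, -2.1]
opening: 0.343
gripper_force: 42.1
```

```bash
python3 -c "
from h import *
nest()"
```

```text
t 12.47 TCP nest mm [-4.15 15.64 26.96] F nest [-0.5 -5.1 -2.1] T [-0.74  0.1  -0.13] yaw err deg 0.03 tilt [-0.0005 -0.0011] open mm 29.3 grip 42.1
```

{"name": "move_arm", "arguments": {
  "targets": [-0.04,0,0,0,0,0,2,-0.04,0,0.04,0,0,0,2,-0.04,0,0.04,0,0,0,2,-0.04,0,0.04,0,0,0,4.6,-0.04,0,0.04,0,0,0,4.6,-0.04,0,0.04,0,0,0,4.6,-0.04,0,0.04,0,0,0,4.6],
  "newtons": 20
}}

```text
t: 13.05
ee_pos: [0.5604, 0.1427, 0.0284]
tool_rot: [0.002, 0.124, 0.992, 0.0]
contact_force: [-0.7, 0.8, 5.3]
opening: 0.541
gripper_force: 0.1
```

```bash
python3 -c "
from h import *
nest()"
```

```text
t 13.05 TCP nest mm [-2.3  17.19 28.42] F nest [-0.9  0.6  5.3] T [-0.16  0.03 -0.04] yaw err deg 0.06 tilt [0.0034 0.0004] open mm 46.2 grip 0.1
```

{"name": "move_arm", "arguments": {
  "targets": [0,0,-2,0,0,0,4.6,0,0,-5,0,0,0,4.6,0,0,-9,0,0,0,4.6,0,0,-13,0,0,0,4.6,10,10,-16,0,0,0,4.6,15,15,-16,0,0,0,4.6,20,20,-16,0,0,0,4.6,20,20,-16,0,0,0,4.6]
}}

```text
t: 13.72
ee_pos: [0.4739, 0.2856, 0.1784]
tool_rot: [0.001, 0.124, 0.992, 0.001]
contact_force: [0.3, 0.4, 0.1]
opening: 0.539
gripper_force: 0.0
```

Run:
```python
from h import *
nest();P=[capture("top"),capture("side")]
N=np.load("nest.npy");I=R.from_euler("z",-N[2])
o=[]
h=nw((.0,.015))
for p,w in zip(P,((0,0),(0,0))):
    im=cv2.resize(p["img"],None,fx=4,fy=4,interpolation=2)
    for b in LASER:
        cs,_=cv2.findContours(render(p,[b],[*h,N[2]],.012),0,2);cv2.drawContours(im,cs,-1,(0,0,255),1)
    r,c=np.int32(proj(p,[*N[:2],.02])*4);o.append(im[r-240:r+240,c-200:c+200])
cv2.imwrite("pics/d.png",np.hstack(o))
px=[[np.round(d["pixel"],1).tolist()+[round(d["score"],2)] for d in mark_of(p,"clamp_grip")[:2]] for p in P];print(px)
print(I.apply(tri(P,[x[0][:2] for x in px])-[*N[:2],0]))
```

```text
t 13.72 TCP nest mm [-121.48  134.33  178.43] F nest [0.2 0.5 0.1] T [-0.01 -0.05 -0.  ] yaw err deg -0.02 tilt [0.0018 0.0009] open mm 46.1 grip 0.0
[[[178.5, 223.0, 0.57]], [[244.0, 226.8, 0.68], [223.8, 253.2, 0.46]]]
[ 0.03167884 -0.02950565 -0.03019458]
```

View pics/d.png

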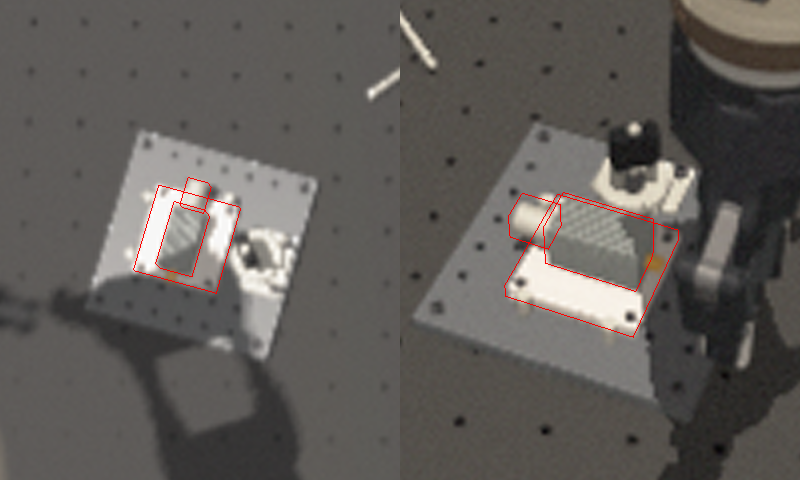

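Run:
```python
from h import *
N=np.load("nest.npy");z=np.load("p.npz");Ps=[capture("top"),capture("side")];ims=[z["arr_0"],z["arr_1"]]
G=[box(0,0,.062,.032,.014,.030)]
c0=nw((0,-.0475));M=[]
for p,im in zip(Ps,ims):
    g=im.max(2);q=proj(p,[*c0,.062]).astype(int);m=np.zeros(g.shape,bool)
    s=np.s_[q[0]-10:q[0]+11,q[1]-10:q[1]+11];m[s]=g[s]<62;M.append(m);print(q,np.sort(g[s].ravel())[::20],m.sum())
best=[]
for d in np.radians(np.arange(0,180,15)):
    for i in([0],[1],[0,1]):
        v,f=fit([Ps[k] for k in i],[M[k] for k in i],G,[*c0,N[2]+d]);best.append((round(f/len(i),3),i,round(np.degrees(v[2]-N[2])%180,1),((I:=R.from_euler("z",-N[2]).apply([*(v[:2]-N[:2]),0]))*1e3).round(1)[:2]))
for i in([0],[1],[0,1]):
    for b in sorted([b for b in best if b[1]==i],key=lambda b:b[0])[:4]:print(b)
b=min([b for b in best if b[1]==[0,1]],key=lambda b:b[0]);v=[*nw(b[3]/1e3),N[2]+np.radians(b[2])]
o=[]
for p,im in zip(Ps,ims):
    q=proj(p,[*c0,.05]).astype(int);big=cv2.resize(im,None,fx=4,fy=4,interpolation=2);raw=big.copy()
    cs,_=cv2.findContours(render(p,G,v,0),0,2);cv2.drawContours(big,cs,-1,(0,0,255),1)
    for x in(raw,big):o.append(cv2.resize(x[q[0]*4-64:q[0]*4+64,q[1]*4-80:q[1]*4+80],(375,300)))
cv2.imwrite("pics/e.png",np.vstack([np.hstack(o[:2]),np.hstack(o[2:])]))
```

```text
[177 222] [ 64 132 162 185 201 202 203 204 205 206 207 208 210 211 212 213 215 230
 240 245 246 247 247] 0
[220 249] [ 22  29  32  34  39  47  62  72  86  87  88  89  90  91  92  93 115 127
 132 139 197 229 238] 120
(np.float64(1.0), [0], np.float64(0.0), array([ -0. , -47.5]))
(np.float64(1.0), [0], np.float64(15.0), array([ -0. , -47.5]))
(np.float64(1.0), [0], np.float64(30.0), array([ -0. , -47.5]))
(np.float64(1.0), [0], np.float64(45.0), array([ -0. , -47.5]))
(np.float64(0.255), [1], np.float64(21.0), array([ -3.7, -48.6]))
(np.float64(0.255), [1], np.float64(21.6), array([ -3.6, -47.6]))
(np.float64(0.257), [1], np.float64(21.2), array([ -3.4, -48.4]))
(np.float64(0.263), [1], np.float64(18.3), array([ -4. , -47.6]))
(np.float64(0.627), [0, 1], np.float64(21.0), array([ -3.7, -48.6]))
(np.float64(0.628), [0, 1], np.float64(21.2), array([ -3.4, -48.4]))
(np.float64(0.628), [0, 1], np.float64(21.6), array([ -3.6, -47.6]))
(np.float64(0.632), [0, 1], np.float64(18.3), array([ -4. , -47.6]))
```

View pics/e.png

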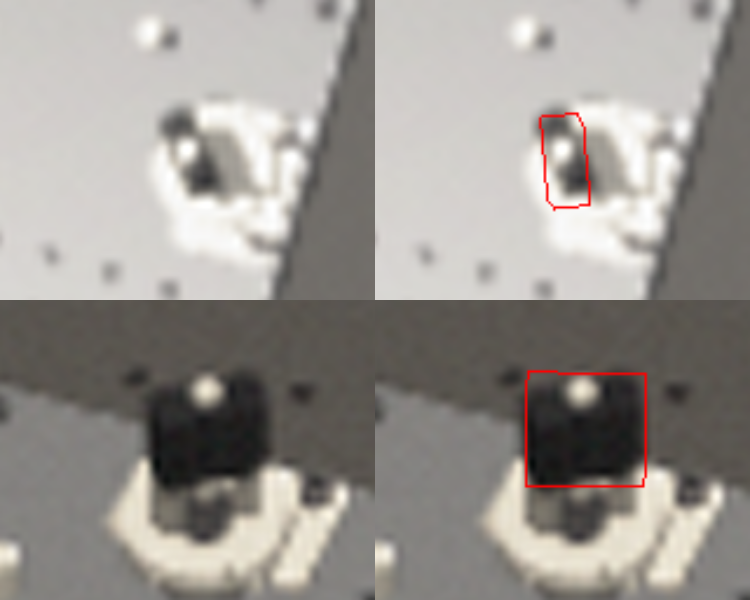

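Run:
```python
from h import *
N=np.load("nest.npy");z=np.load("p.npz");Ps=[capture("top"),capture("side")];ims=[z["arr_0"],z["arr_1"]]
G=[box(0,0,.062,.032,.014,.030)];c0=nw((0,-.0475))
px=[]
for p,(x,y) in zip(Ps,((187,150),(207,390-300))):
    q=proj(p,[*c0,.05]).astype(int);px.append([q[0]-16+y*128/300/4-.5+.125*0,q[1]-20+x*160/375/4-.5])
w=tri(Ps,px);print("dot nest",R.from_euler("z",-N[2]).apply(w-[*N[:2],0])*1e3)
for th in(100,120,140):
  M=[]
  for p,im,t in zip(Ps,ims,(th,62)):
    g=im.max(2);q=proj(p,[*c0,.062]).astype(int);m=np.zeros(g.shape,bool)
    s=np.s_[q[0]-8:q[0]+9,q[1]-8:q[1]+(3 if t==th else 9)];m[s]=g[s]<t;m=cv2.morphologyEx(m.astype(np.uint8),cv2.MORPH_CLOSE,np.ones((3,3)))>0;M.append(m)
  print(th,M[0].sum())
  best=[]
  for i in([0],[0,1]):
    b=min((fit([Ps[k] for k in i],[M[k] for k in i],G,[*c0,N[2]+d]) for d in np.radians(range(0,180,20))),key=lambda b:b[1]);v=b[0]
    print(i,round(b[1],3),np.degrees(v[2]-N[2])%180,R.from_euler("z",-N[2]).apply([*(v[:2]-N[:2]),0])*1e3)
```

```text
dot nest [ -1.9574374  -48.04401668  77.5685975 ]
100 6
[0] 0.864 49.854696120464894 [  0.49595522 -47.08785195   0.        ]
[0, 1] 1.123 21.5050648283854 [ -3.50397075 -48.48143951   0.        ]
120 13
[0] 0.697 47.48443851146931 [  1.09549091 -46.31289544   0.        ]
[0, 1] 0.979 21.684844947724002 [ -3.91828666 -46.8056422    0.        ]
140 18
[0] 0.581 42.69026265921235 [ -0.66701178 -47.67850924   0.        ]
[0, 1] 0.869 43.56542016857285 [ -2.51576876 -48.81161898   0.        ]
```

Run:
```python
from h import *
N=np.load("nest.npy")[2];print(observe()["q"].round(3))
a=nw((-.0017,-.0477));to(*a,.17,N+np.radians(35))
```

```text
[ 0.319  0.149  1.717 -0.     1.276 -1.001]
shift cm [-11.81 -17.97   0.74] turn [-2.000e-02 -1.000e-02 -3.508e+01] open cm 4.63 t 14.12
```

{"name": "move_arm", "arguments": {
  "targets": [-11.8,-18,0,0,0,-35,4,-11.8,-18,0,0,0,-35,4,-11.8,-18,0,0,0,-35,4,-11.8,-18,0,0,0,-35,4,-11.8,-18,0,0,0,-35,4,-11.8,-18,2,0,0,-35,4,-11.8,-18,4,0,0,-35,4,-11.8,-18,5,0,0,-35,4]
}}

```text
t: 14.78
ee_pos: [0.5439, 0.0779, 0.1252]
tool_rot: [-0.002, -0.178, 0.984, 0.0]
contact_force: [-1.5, 0.3, -0.3]
opening: 0.468
gripper_force: 0.0
```

Run:
```python
from h import *
N=np.load("nest.npy")[2];nest()
a=nw((-.0017,-.0477));to(*a,.10,N+np.radians(35))
```

```text
t 14.78 TCP nest mm [ -2.39 -49.67 125.16] F nest [-1.5 -0.1 -0.3] T [ 0.02 -0.02 -0.06] yaw err deg 34.75 tilt [-0.0032  0.0002] open mm 40.0 grip 0.0
shift cm [-0.18  0.12  2.52] turn [ 0.07 -0.17 -0.25] open cm 4.0 t 14.78
```

{"name": "move_arm", "arguments": {
  "targets": [-0.18,0.1,2,0,0,0,4,-0.18,0.1,2.5,0,0,0,4,-0.18,0.1,2.5,0,0,0,4,-0.18,0.1,2.5,0,0,0,4]
}}

```text
t: 15.12
ee_pos: [0.5458, 0.0825, 0.1029]
tool_rot: [-0.0, -0.18, 0.984, 0.0]
contact_force: [0.0, -0.0, 0.3]
opening: 0.474
gripper_force: 0.0
```

Run:
```python
from h import *
N=np.load("nest.npy")[2];nest()
p=capture("side");im=cv2.resize(p["img"],None,fx=6,fy=6,interpolation=2)
r,c=np.int32(proj(p,[*nw((0,-.03)),.07])*6);cv2.imwrite("pics/f.png",im[r-250:r+250,c-300:c+300])
a=nw((-.0017,-.0477));to(*a,.047,N+np.radians(35))
```

```text
t 15.12 TCP nest mm [ -1.64 -44.74 102.91] F nest [ 0.  -0.   0.3] T [ 0.02 -0.04  0.01] yaw err deg 35.05 tilt [-0.0002  0.    ] open mm 40.5 grip 0.0
shift cm [ 0.24 -0.21  5.66] turn [-0.04  0.08  0.06] open cm 4.0 t 15.17
```

View pics/f.png

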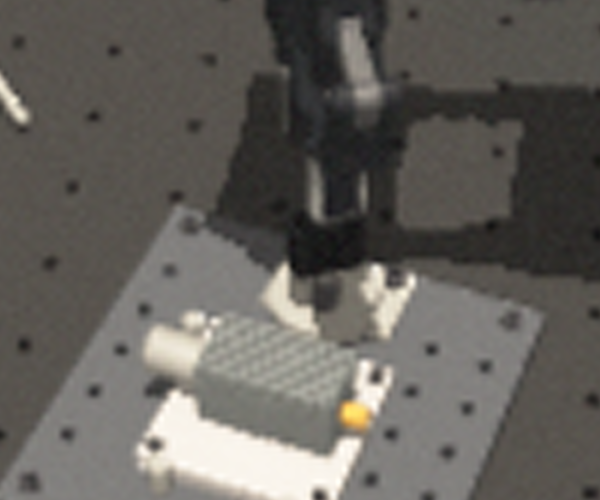

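The fingers straddle the black grip at crop (328,243), so I'll descend with the 3 mm correction.

{"name": "move_arm", "arguments": {
  "targets": [0.24,-0.2,0.5,0,0,0,4,0.24,-0.2,2,0,0,0,4,0.24,-0.2,3.8,0,0,0,4,0.24,-0.2,5.2,0,0,0,4,0.24,-0.2,5.6,0,0,0,4,0.24,-0.2,5.6,0,0,0,4,0.24,-0.2,5.6,0,0,0,4]
}}

```text
t: 15.75
ee_pos: [0.5449, 0.0796, 0.0474]
tool_rot: [0.001, -0.18, 0.984, -0.0]
contact_force: [1.0, -0.3, 1.0]
opening: 0.467
gripper_force: 0.0
```

```bash
python3 -c "
from h import *
nest()"
```

```text
t 15.75 TCP nest mm [ -1.81 -47.86  47.43] F nest [ 1. -0.  1.] T [-0.01 -0.03  0.  ] yaw err deg 35.04 tilt [ 0.0013 -0.0001] open mm 39.8 grip 0.0
```

Close softly first, to read the centring forces.

{"name": "move_arm", "arguments": {
  "targets": [0,0,0,0,0,0,0.8,0,0,0,0,0,0,0.8,0,0,0,0,0,0,0.8,0,0,0,0,0,0,0.8,0,0,0,0,0,0,0.8,0,0,0,0,0,0,0.8],
  "newtons": 25
}}

```text
t: 16.25
ee_pos: [0.5453, 0.0797, 0.0478]
tool_rot: [0.001, -0.18, 0.984, -0.0]
contact_force: [-1.7, 2.2, 5.8]
opening: 0.159
gripper_force: 30.0
```

```bash
python3 -c "
from h import *
nest()
o=observe();w=o['tool_rot'];A=R.from_quat([w[1],w[2],w[3],w[0]]).inv();print('tool F',A.apply(o['contact_force']),'T',A.apply(o['ft_torque']))"
```

```text
t 16.25 TCP nest mm [ -1.46 -47.61  47.85] F nest [-2.2  1.7  5.8] T [0.16 0.23 0.17] yaw err deg 35.05 tilt [0.0022 0.    ] open mm 13.6 grip 30.0
tool F [ 0.79008778  2.67777329 -5.81690986] T [-0.26040572  0.09377827 -0.16586051]
```

Bar gripped flat (13.6 mm). Turn clockwise 22°, well under the earliest touch at 28°.

{"name": "move_arm", "arguments": {
  "targets": [0,0.05,0,0,0,0,0.8,0,0.05,0,0,0,0,0.8,0,0.05,0,0,0,6,0.8,0,0.05,0,0,0,12,0.8,0,0.05,0,0,0,18,0.8,0,0.05,0,0,0,22,0.8,0,0.05,0,0,0,22,0.8,0,0.05,0,0,0,22,0.8],
  "newtons": 90
}}

```text
t: 16.92
ee_pos: [0.5453, 0.0796, 0.048]
tool_rot: [0.001, 0.011, 1.0, -0.0]
contact_force: [-1.2, -1.2, 7.1]
opening: 0.148
gripper_force: 88.5
```

```bash
cat >> h.py <<'E'
def tt():
    nest();o=observe();w=o['tool_rot'];A=R.from_quat([w[1],w[2],w[3],w[0]]).inv();print('tool F',A.apply(o['contact_force']).round(1),'T',A.apply(o['ft_torque']).round(2),"q6",o["q"][5].round(3))
E
python3 -c "
from h import *
tt()"
```

```text
t 16.92 TCP nest mm [ -1.43 -47.73  47.97] F nest [-0.9 -1.5  7.1] T [-0.27  0.14 -0.12] yaw err deg 13.01 tilt [ 0.0024 -0.0009] open mm 12.6 grip 88.5
tool F [ 1.2 -1.3 -7.1] T [0.23 0.2  0.12] q6 -1.622
```

Geometry says touch occurs no earlier than about 45° of turn. Go 16° more, then take short steps, reading torque while moving.

{"name": "move_arm", "arguments": {
  "targets": [0,0,0,0,0,4,0.8,0,0,0,0,0,8,0.8,0,0,0,0,0,12,0.8,0,0,0,0,0,14,0.8,0,0,0,0,0,15.5,0.8,0,0,0,0,0,17,0.8]
}}

```text
t: 17.42
ee_pos: [0.5452, 0.0794, 0.048]
tool_rot: [0.001, 0.159, 0.987, -0.0]
contact_force: [-2.3, -1.7, 6.5]
opening: 0.147
gripper_force: 88.7
```

```bash
python3 -c "
from h import *
tt()"
```

```text
t 17.42 TCP nest mm [ -1.42 -47.9   47.99] F nest [-1.8 -2.2  6.5] T [-0.33  0.11  0.13] yaw err deg -4.01 tilt [ 0.0023 -0.0014] open mm 12.6 grip 88.7
tool F [ 1.6 -2.4 -6.5] T [ 0.33  0.08 -0.13] q6 -1.325
```

{"name": "move_arm", "arguments": {
  "targets": [0,0,0,0,0,1.5,0.8,0,0,0,0,0,3,0.8,0,0,0,0,0,4.5,0.8,0,0,0,0,0,6,0.8]
}}

```text
t: 17.75
ee_pos: [0.5452, 0.0794, 0.048]
tool_rot: [0.001, 0.21, 0.978, -0.001]
contact_force: [-1.9, -1.8, 7.9]
opening: 0.151
gripper_force: 88.7
```

```bash
python3 -c "
from h import *
tt()"
```

```text
t 17.75 TCP nest mm [ -1.45 -47.97  47.98] F nest [-1.4 -2.2  7.9] T [-0.44  0.13  0.16] yaw err deg -10.0 tilt [ 0.0022 -0.0015] open mm 12.9 grip 88.7
tool F [ 0.9 -2.4 -7.9] T [ 0.45  0.06 -0.16] q6 -1.22
```

{"name": "move_arm", "arguments": {
  "targets": [0,0,0,0,0,1.5,0.8,0,0,0,0,0,3,0.8,0,0,0,0,0,4.5,0.8,0,0,0,0,0,6,0.8]
}}

```text
t: 18.08
ee_pos: [0.5452, 0.0793, 0.048]
tool_rot: [0.001, 0.261, 0.965, -0.0]
contact_force: [-1.3, -2.4, 6.8]
opening: 0.148
gripper_force: 88.7
```

```bash
python3 -c "
from h import *
tt()"
```

```text
t 18.08 TCP nest mm [ -1.46 -48.04  47.97] F nest [-0.6 -2.6  6.8] T [-0.47  0.14  0.13] yaw err deg -16.0 tilt [ 0.0021 -0.0016] open mm 12.6 grip 88.7
tool F [-0.1 -2.7 -6.8] T [ 0.49  0.01 -0.13] q6 -1.115
```

{"name": "move_arm", "arguments": {
  "targets": [0,0,0,0,0,1.5,0.8,0,0,0,0,0,3,0.8,0,0,0,0,0,4.5,0.8,0,0,0,0,0,6,0.8]
}}

```text
t: 18.42
ee_pos: [0.5451, 0.0793, 0.0479]
tool_rot: [0.001, 0.311, 0.95, -0.0]
contact_force: [-2.5, -2.0, 7.2]
opening: 0.146
gripper_force: 88.8
```

```bash
python3 -c "
from h import *
tt()"
```

```text
t 18.42 TCP nest mm [ -1.52 -48.07  47.95] F nest [-1.9 -2.5  7.2] T [-0.46  0.23  0.16] yaw err deg -22.0 tilt [ 0.0019 -0.0017] open mm 12.4 grip 88.8
tool F [ 0.8 -3.1 -7.2] T [ 0.51  0.04 -0.16] q6 -1.011
```

{"name": "move_arm", "arguments": {
  "targets": [0,0,0,0,0,1.5,0.8,0,0,0,0,0,3,0.8,0,0,0,0,0,4.5,0.8,0,0,0,0,0,6,0.8]
}}

```text
t: 18.75
ee_pos: [0.5451, 0.0792, 0.048]
tool_rot: [0.001, 0.361, 0.933, -0.0]
contact_force: [-1.6, -2.4, 7.7]
opening: 0.145
gripper_force: 88.8
```

```bash
python3 -c "
from h import *
tt()"
```

```text
t 18.75 TCP nest mm [ -1.5  -48.12  47.97] F nest [-1.  -2.7  7.7] T [-0.58  0.25  0.13] yaw err deg -28.0 tilt [ 0.0019 -0.0017] open mm 12.3 grip 88.8
tool F [-0.4 -2.8 -7.7] T [ 0.63 -0.05 -0.13] q6 -0.906
```

{"name": "move_arm", "arguments": {
  "targets": [0,0,0,0,0,1.5,0.8,0,0,0,0,0,3,0.8,0,0,0,0,0,4.5,0.8,0,0,0,0,0,6,0.8]
}}

```text
t: 19.08
ee_pos: [0.5451, 0.0792, 0.048]
tool_rot: [0.001, 0.409, 0.913, -0.0]
contact_force: [-2.2, -2.2, 7.6]
opening: 0.146
gripper_force: 88.8
```

```bash
python3 -c "
from h import *
tt()"
```

```text
t 19.08 TCP nest mm [ -1.54 -48.15  47.97] F nest [-1.6 -2.7  7.6] T [-0.57  0.3   0.13] yaw err deg -34.0 tilt [ 0.0018 -0.0018] open mm 12.4 grip 88.8
tool F [-0.2 -3.2 -7.6] T [ 0.64 -0.07 -0.14] q6 -0.801
```

{"name": "move_arm", "arguments": {
  "targets": [0,0,0,0,0,1.5,0.8,0,0,0,0,0,3,0.8,0,0,0,0,0,4.5,0.8,0,0,0,0,0,6,0.8]
}}

```text
t: 19.42
ee_pos: [0.545, 0.0792, 0.048]
tool_rot: [0.001, 0.456, 0.89, -0.0]
contact_force: [-2.3, -2.4, 7.7]
opening: 0.15
gripper_force: 88.8
```

```bash
python3 -c "
from h import *
tt()"
```

```text
t 19.42 TCP nest mm [ -1.58 -48.19  47.98] F nest [-1.6 -2.9  7.7] T [-0.56  0.29  0.13] yaw err deg -40.0 tilt [ 0.0016 -0.0019] open mm 12.8 grip 88.8
tool F [-0.7 -3.3 -7.7] T [ 0.62 -0.14 -0.13] q6 -0.697
```

{"name": "move_arm", "arguments": {
  "targets": [0,0,0,0,0,1.5,0.8,0,0,0,0,0,3,0.8,0,0,0,0,0,4.5,0.8,0,0,0,0,0,6,0.8]
}}

```text
t: 19.75
ee_pos: [0.5449, 0.0791, 0.0479]
tool_rot: [0.001, 0.502, 0.865, -0.0]
contact_force: [-1.3, -2.8, 8.0]
opening: 0.148
gripper_force: 88.9
```

```bash
python3 -c "
from h import *
tt()"
```

```text
t 19.75 TCP nest mm [ -1.65 -48.25  47.95] F nest [-0.6 -3.   8. ] T [-0.64  0.28  0.19] yaw err deg -45.99 tilt [ 0.0014 -0.0019] open mm 12.6 grip 88.9
tool F [-1.8 -2.5 -8. ] T [ 0.65 -0.27 -0.19] q6 -0.592
```

{"name": "move_arm", "arguments": {
  "targets": [0,0,0,0,0,1,0.8,0,0,0,0,0,2,0.8,0,0,0,0,0,3,0.8]
}}

```text
t: 20.0
ee_pos: [0.545, 0.0791, 0.048]
tool_rot: [0.001, 0.524, 0.851, -0.0]
contact_force: [-1.9, -3.8, 8.1]
opening: 0.147
gripper_force: 88.9
```

```bash
python3 -c "
from h import *
tt()"
```

```text
t 20.0 TCP nest mm [ -1.62 -48.25  47.99] F nest [-0.9 -4.2  8.1] T [-0.69  0.35  0.18] yaw err deg -48.97 tilt [ 0.0015 -0.002 ] open mm 12.6 grip 88.9
tool F [-2.5 -3.4 -8.1] T [ 0.72 -0.29 -0.19] q6 -0.54
```

{"name": "move_arm", "arguments": {
  "targets": [0,0,0,0,0,1,0.8,0,0,0,0,0,2,0.8,0,0,0,0,0,3,0.8]
}}

```text
t: 20.25
ee_pos: [0.5449, 0.0791, 0.048]
tool_rot: [0.001, 0.546, 0.837, -0.0]
contact_force: [-2.7, -2.6, 7.4]
opening: 0.153
gripper_force: 88.9
```

```bash
python3 -c "
from h import *
tt()"
```

```text
t 20.25 TCP nest mm [ -1.67 -48.25  47.99] F nest [-2.  -3.2  7.4] T [-0.66  0.28  0.16] yaw err deg -51.97 tilt [ 0.0014 -0.002 ] open mm 13.1 grip 88.9
tool F [-1.3 -3.5 -7.4] T [ 0.63 -0.34 -0.16] q6 -0.488
```

Only noise so far, so keep going at 6°.

{"name": "move_arm", "arguments": {
  "targets": [0,0,0,0,0,1.5,0.8,0,0,0,0,0,3,0.8,0,0,0,0,0,4.5,0.8,0,0,0,0,0,5.5,0.8]
}}

```text
t: 20.58
ee_pos: [0.5449, 0.0791, 0.048]
tool_rot: [0.001, 0.586, 0.81, -0.0]
contact_force: [-2.4, -3.3, 8.8]
opening: 0.149
gripper_force: 88.9
```

```bash
python3 -c "
from h import *
tt()"
```

```text
t 20.58 TCP nest mm [ -1.71 -48.31  47.97] F nest [-1.5 -3.8  8.8] T [-0.7   0.44  0.2 ] yaw err deg -57.49 tilt [ 0.0012 -0.002 ] open mm 12.7 grip 88.9
tool F [-2.4 -3.4 -8.8] T [ 0.75 -0.35 -0.2 ] q6 -0.391
```

{"name": "move_arm", "arguments": {
  "targets": [0,0,0,0,0,1.5,0.8,0,0,0,0,0,3,0.8,0,0,0,0,0,4,0.8,0,0,0,0,0,5,0.8]
}}

```text
t: 20.92
ee_pos: [0.5448, 0.0791, 0.0479]
tool_rot: [0.001, 0.621, 0.784, -0.0]
contact_force: [-3.2, -3.5, 8.3]
opening: 0.149
gripper_force: 89.0
```

```bash
python3 -c "
from h import *
tt()"
```

```text
t 20.92 TCP nest mm [ -1.79 -48.33  47.92] F nest [-2.3 -4.2  8.3] T [-0.67  0.42  0.15] yaw err deg -62.47 tilt [ 0.001 -0.002] open mm 12.7 grip 89.0
tool F [-2.7 -3.9 -8.3] T [ 0.69 -0.4  -0.15] q6 -0.304
```

{"name": "move_arm", "arguments": {
  "targets": [0,0,0,0,0,1.5,0.8,0,0,0,0,0,3,0.8,0,0,0,0,0,4.5,0.8,0,0,0,0,0,5.5,0.8]
}}

```text
t: 21.25
ee_pos: [0.5447, 0.0791, 0.0479]
tool_rot: [0.001, 0.658, 0.753, -0.0]
contact_force: [-3.6, -3.2, 7.7]
opening: 0.149
gripper_force: 89.0
```

```bash
python3 -c "
from h import *
tt()"
```

```text
t 21.25 TCP nest mm [ -1.83 -48.32  47.95] F nest [-2.7 -3.9  7.7] T [-0.82  0.49  0.12] yaw err deg -67.99 tilt [ 0.0009 -0.002 ] open mm 12.8 grip 89.0
tool F [-2.7 -4.  -7.7] T [ 0.77 -0.58 -0.12] q6 -0.208
```

{"name": "move_arm", "arguments": {
  "targets": [0,0,0,0,0,1.5,0.8,0,0,0,0,0,3,0.8,0,0,0,0,0,4,0.8,0,0,0,0,0,5,0.8]
}}

```text
t: 21.58
ee_pos: [0.5447, 0.0791, 0.0479]
tool_rot: [0.001, 0.69, 0.724, -0.0]
contact_force: [-3.6, -3.4, 8.7]
opening: 0.145
gripper_force: 89.0
```

```bash
python3 -c "
from h import *
tt()"
```

```text
t 21.58 TCP nest mm [ -1.89 -48.36  47.94] F nest [-2.6 -4.2  8.7] T [-0.73  0.45  0.15] yaw err deg -72.97 tilt [ 0.0007 -0.002 ] open mm 12.4 grip 89.0
tool F [-3.3 -3.7 -8.7] T [ 0.65 -0.57 -0.15] q6 -0.121
```

{"name": "move_arm", "arguments": {
  "targets": [0,0,0,0,0,1.5,0.8,0,0,0,0,0,3,0.8,0,0,0,0,0,4,0.8,0,0,0,0,0,5,0.8]
}}

```text
t: 21.92
ee_pos: [0.5446, 0.079, 0.0479]
tool_rot: [0.001, 0.721, 0.693, -0.001]
contact_force: [-3.6, -3.9, 8.7]
opening: 0.144
gripper_force: 89.1
```

```bash
python3 -c "
from h import *
tt()"
```

```text
t 21.92 TCP nest mm [ -1.93 -48.42  47.95] F nest [-2.5 -4.7  8.7] T [-0.74  0.6   0.21] yaw err deg -77.96 tilt [ 0.0006 -0.0021] open mm 12.3 grip 89.1
tool F [-4.1 -3.4 -8.7] T [ 0.74 -0.6  -0.21] q6 -0.034
```

{"name": "move_arm", "arguments": {
  "targets": [0,0,0,0,0,1,0.8,0,0,0,0,0,2,0.8,0,0,0,0,0,3,0.8]
}}

```text
t: 22.17
ee_pos: [0.5445, 0.079, 0.048]
tool_rot: [0.001, 0.739, 0.674, -0.001]
contact_force: [-3.7, -2.6, 9.4]
opening: 0.149
gripper_force: 89.2
```

```bash
python3 -c "
from h import *
tt()"
```

```text
t 22.17 TCP nest mm [ -1.98 -48.5   47.97] F nest [-2.9 -3.4  9.4] T [-0.88  0.55  0.26] yaw err deg -80.94 tilt [ 0.0004 -0.0024] open mm 12.7 grip 89.2
tool F [-3.  -3.4 -9.4] T [ 0.68 -0.79 -0.26] q6 0.018
```

Torque is rising (0.26), so the lobe is bearing. Small steps now.

{"name": "move_arm", "arguments": {
  "targets": [0,0,0,0,0,1,0.8,0,0,0,0,0,2,0.8]
}}

```text
t: 22.33
ee_pos: [0.5445, 0.0789, 0.048]
tool_rot: [0.001, 0.75, 0.661, -0.001]
contact_force: [-4.0, -3.4, 10.1]
opening: 0.149
gripper_force: 89.3
```

```bash
python3 -c "
from h import *
tt()"
```

```text
t 22.33 TCP nest mm [ -2.03 -48.58  47.96] F nest [-3.1 -4.3 10.1] T [-0.89  0.58  0.4 ] yaw err deg -82.93 tilt [ 0.0002 -0.0025] open mm 12.7 grip 89.3
tool F [ -3.9  -3.6 -10.1] T [ 0.68 -0.81 -0.41] q6 0.053
```

{"name": "move_arm", "arguments": {
  "targets": [0,0,0,0,0,1,0.8,0,0,0,0,0,2,0.8]
}}

```text
t: 22.5
ee_pos: [0.5444, 0.0789, 0.0479]
tool_rot: [0.001, 0.761, 0.648, -0.001]
contact_force: [-4.6, -3.8, 10.7]
opening: 0.148
gripper_force: 89.5
```

```bash
python3 -c "
from h import *
tt()"
```

```text
t 22.5 TCP nest mm [ -2.11 -48.62  47.93] F nest [-3.5 -4.8 10.7] T [-0.93  0.64  0.5 ] yaw err deg -84.91 tilt [ 0.0001 -0.0027] open mm 12.6 grip 89.5
tool F [ -4.5  -3.9 -10.7] T [ 0.72 -0.87 -0.5 ] q6 0.088
```

About 17–18 N of clamping, finger-tight. Release, then lift.

{"name": "move_arm", "arguments": {
  "targets": [0,0,0,0,0,0,3.6,0,0,0,0,0,0,3.6,0,0,0,0,0,0,3.6,0,0,0,0,0,0,3.6,0,0,-2,0,0,0,3.6,0,0,-6,0,0,0,3.6,0,0,-10,0,0,0,3.6,0,0,-13,0,0,0,3.6],
  "newtons": 20
}}

```text
t: 23.17
ee_pos: [0.5447, 0.0802, 0.1795]
tool_rot: [0.001, 0.762, 0.648, 0.001]
contact_force: [0.8, 1.0, 1.3]
opening: 0.423
gripper_force: 0.0
```

Run:
```python
from h import *
tt();p=capture("side");N=np.load("nest.npy");im=cv2.resize(p["img"],None,fx=6,fy=6,interpolation=2)
r,c=np.int32(proj(p,[*N[:2],.03])*6);cv2.imwrite("pics/g.png",im[r-300:r+250,c-320:c+320])
```

```text
t 23.17 TCP nest mm [ -2.09 -47.3  179.47] F nest [0.5 1.2 1.3] T [-0.02  0.01 -0.02] yaw err deg -84.95 tilt [ 0.0024 -0.    ] open mm 36.1 grip 0.0
tool F [ 1.1  0.6 -1.3] T [ 0.02 -0.02  0.02] q6 0.088
```

View pics/g.png

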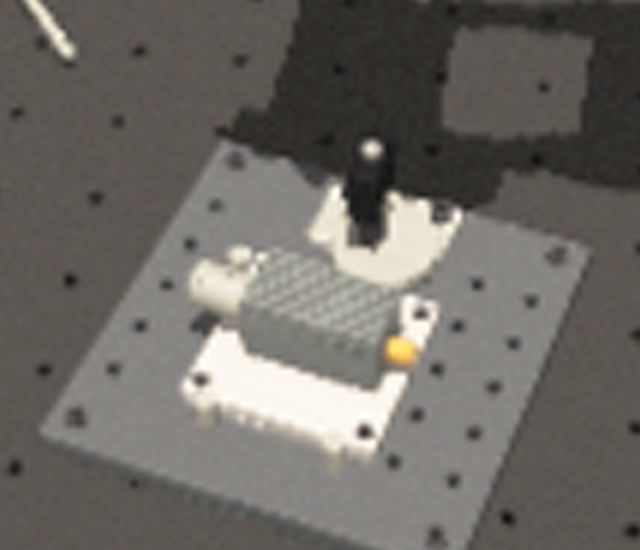

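The module sits home, with the lobe against its flange at (395,275) and the grip free. One numerical check, then hand in.

Run:
```python
from h import *
p=capture("side");N=np.load("nest.npy");h=nw((0,.015))
T=trace(p,"laser");t=near(T,proj(p,[*h,.03]));v,f=fit([p],[t["region"]],LASER,[*h,N[2]],.012)
print(f,R.from_euler("z",-N[2]).apply([*(v[:2]-N[:2]),0])*1e3,v[2]-N[2])
```

```text
0.08464218401964707 [-2.83914974 15.05299122  0.        ] -0.01050054455771987
```

Run:
```python
from h import *
p=capture("side");N=np.load("nest.npy");h=nw((0,.015));I=R.from_euler("z",-N[2])
T=trace(p,"laser");t=near(T,proj(p,[*h,.03]));m=t["region"]
C=LASER+[box(-.047,0,.022,.010,.010,.010)]
for parts in(LASER,C):
    v,f=fit([p],[m],parts,[*h,N[2]],.012);print(round(f,3),I.apply([*(v[:2]-N[:2]),0])*1e3,v[2]-N[2])
im=cv2.resize(p["img"],None,fx=8,fy=8,interpolation=2);S8=8
def pt(a,z): return tuple(int((x+.5)*8-.5) for x in proj(p,[*nw(a),z])[::-1])
for a in((.042,.055),(.042,-.025),(-.042,-.025),(-.042,.055)):cv2.circle(im,pt(a,.022),4,(0,0,255),1)
for a in((-.028,.06),(.028,.06),(.047,-.015)):
    for z in(.012,.028):cv2.circle(im,pt(a,z),4,(255,0,255),1)
r,c=pt((0,.015),.02)[::-1];cv2.imwrite("pics/k.png",im[r-260:r+260,c-320:c+320])
```

```text
0.084 [-1.61838762 14.40844067  0.        ] -0.012526859263454593
0.093 [-1.76381645 14.35668398  0.        ] -0.013397691071659168
```

View pics/k.png

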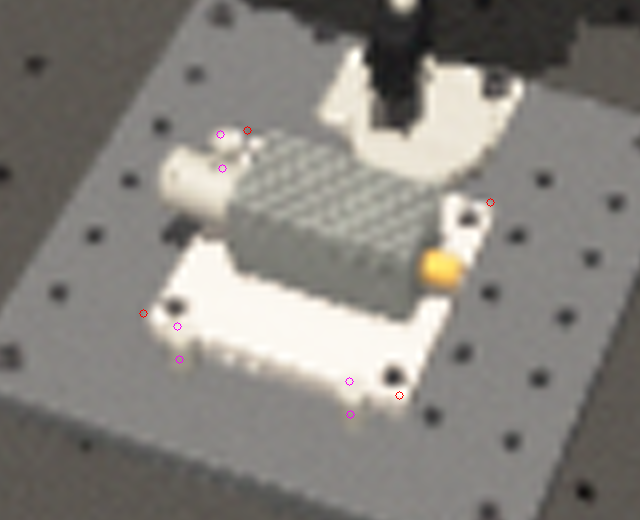

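The modelled pins and flange corners are offset by the same ~8 px (about 2 mm of camera bias). The module is therefore home relative to the real pins, which agrees with the touch readings. Handing in.

```bash
python3 -c "
from workcell import *
print(bot.hand_in())"
```

```text
the job is handed in; nothing more can be done
None
```

I set the laser module in the nest, slid it against the side and end pins by touch, clamped it at about 17–18 N (estimated from the turning torque), released it and handed the job in; the hand-in returned no verdict.

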